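# Unhook a tube carrier from its safety hook and seat it in the loading bay

## Robot

A 7-joint arm with a two-finger parallel gripper is mounted at the origin on the work surface. World frame = base frame: x ahead of the robot, y to its left, z up, the work surface at z = 0. Lengths are in mm, angles in rad, forces in N, time in s.
With the tool pointing down it reaches from about 400 to 900 mm from the base axis. Payload 5.6 kg.
Tool frame: the origin (TCP) lies midway between the tips of the shut fingers; the grasp point (between the pads) lies 19 mm behind it; x points along the fingers, y is the direction in which the jaws open and shut, and the axes are right-handed (so a half turn about x gives the same grasp; the last joint's range is limited). The gripper opens to 92 mm and grips with 3 to 60 N. Pads are 20 mm wide; open, the fingers measure 128 mm over their backs; the gripper's body (75 mm by 189 mm) begins 69 mm behind the grasp point.
Start: joints at [-1.281, 0.468, -0.012, 1.603, 0.006, 1.071, -0.056], TCP at [212.39, 614.328, 214.592] pointing down, gripper open.
Joint ranges: [-2.53, 2.53], [-0.31, 2.02], [-1.57, 1.55], [0.28, 2.44], [-1.29, 4.43], [0.15, 1.84], [-2.92, 2.92]. Speed limits (rad/s): [2.57, 2.57, 3.14, 3.14, 3.14, 3.14, 3.14].

## Interface

Orientations are given as a rotation vector (axis times angle).
In Python, from cell import robot, grip, kin, viewer gives the robot as it stands. Calls block until the motion is done:
- robot.movep(position, orientation): joint-space move of the TCP to a pose.
- robot.servo_line(position, feed=150, rotation=None): straight line of the TCP; rotation=None keeps the orientation; feed is the mean speed in mm/s.
- robot.goto_joints(angles): joint-space move.
- grip(opening, newtons=None): opening from 0.0 (shut) to 1.0 (fully open); newtons is the grip in N (None keeps the last); returns when the fingers have stopped.
- robot.hold(seconds).
- kin.ik(position, orientation): joint angles nearest the present ones, or None.
- robot.observe(): the state.
- viewer.read_camera(name): name is "side" or "top" or "wrist"; returns the picture (420x560x3 uint8, red, green, blue); there is no depth.
- viewer.camera_info(name): a dict with "camera_matrix" (3x3 intrinsics, pixels), "R" (3x3) and "t" (3): a world point X has camera coordinates R X + t. Camera axes: x right, y down, z forward; pixel columns grow to the right and rows downward; lengths in mm; the calibration is good to about 2 mm. A picture is of the moment at which its call begins: read the wrist's pose just before it. camera_info takes no time and is no camera call; for the wrist camera it gives the pose at the moment of the call.
A pose or a line that the arm cannot do raises robot.IKError and nothing moves.
- robot.job_done(): hands the job in, once; it reports no verdict.
Trained networks look in the newest picture that a camera, given by its name, has taken for a name from the list of things; names that differ only in an ending like _2 or _b are one class to them, and where a whole thing is asked for, a point or a joint stands for the part that bears it (a point fixed in the world has none). Each returns a list of dicts, best first, with "confidence" (0 to 1); they miss things now and then, are a little off and sometimes report something else, mostly with a low value. They report only what shows in the picture. A call takes as long as a camera call.
- viewer.silhouettes(name, camera): "mask" (420x560 bool, what is visible of it).
- viewer.pinpoint(name, camera): "at" ([x, y, z] in mm, in the coordinates of the camera as it stood for that picture, good to about 4 mm: a listed point, or the origin of a listed thing).
The state is a dict: "t": time; "joints": joint angles; "joint_velocities": joint speeds; "joint_torque": joint torques, N m; "tcp_pos": TCP position; "tcp_rot": TCP orientation; "contact_force": force on the tool from outside, world axes, zero at the start; "wrist_torque": the same for the moment, N m; "grip_width": opening from 0.0 (shut) to 1.0 (fully open).
Only numpy, scipy, OpenCV 4.12 (cv2) and the standard library are available. Lean on these libraries where they do the work, as an engineer would, in place of code of your own. Each camera call takes 0.05 s, during which the arm holds its last target. There are 200 camera calls.

## Task

The tube carrier hangs by its bail on the safety hook. Take it by the black grip, use its carrying bar to press the hook's sprung keeper back until the bar is out from under the lips, lift it off without forcing the hook or touching the hook with the gripper, then set it gently, upright all the way, fully down into the well of the loading bay and let go. Leave everything else where it stands.

Things in the scene. Friction and masses are not known exactly. Their poses are not given: they have to be found in the camera images.
- grip (a point): Centre of the carrier's flat black grip: 16 mm thick along the carrier's x, 84 mm long along its y, 24 mm high; hold it across the 16 mm. It tops two 8 mm steel uprights at y = +-38 mm. Carrier axes: x across, y along, z up; about 0.4 kg; its x points the same way as the hook's x while it hangs.
- bar (a point): Centre of the carrier's round 10 mm carrying bar, which runs along the carrier's y between the two uprights, 47 mm straight below the grip's centre. The open window between the bar and the grip is 30 mm high; the hook's arm passes below the bar.
- base (a point): Centre of the underside of the carrier's tray, same axes as the grip, 207 mm straight below the grip's centre. The tray is grey, 64 x 90 mm (x, y), 42 mm high; six purple-capped tubes fixed in it reach 86 mm above this point.
- hook: The safety hook, fixed. Origin on the table below the hanging bar; x points level from the hook's open end (robot side) back along the arm to its post 125 mm away, z up. When the bar has been raised at least 24 mm above its rest (at most 45 mm, else the tube caps meet the arm from below) it passes over the lips: draw the carrier off towards -x by 90 mm or more.
- throat (a point): Top of the hook's flat arm (24 mm wide, 18 mm thick) where the bar rests, 175 mm above the table, hook axes. A steel retainer 30 mm wide on the arm has two lips that overhang the bar from the front (underside 13 mm, top 21 mm above this point) and two rigid back-stop horns, 18 mm high, behind the bar. Bar against the horns: it lifts straight up.
- hook_end (a point): Front end of the hook's arm, 34 mm before the throat. The retainer is clamped elsewhere along the arm each time and is not measured: the bar must go back (hook's +x) by between 4 and 22 mm to clear the lips, and meets the rigid horns 2.5 mm beyond that, so feel for them. The retainer itself does not move.
- keeper (a joint): Angle (rad) of the keeper, a sprung metal leaf 9 mm wide between the horns, standing just behind the bar: 0 shut (upright), grows to about 0.9 as the bar presses it back towards the hook's +x. It resists with about 2.5 N at first and 4 to 5 N well back, and springs shut when the bar has left.
- dock: The loading bay, fixed: low plate with a well of 72 x 98 mm (its x, y) between white walls. Origin under its centre at table height, well floor 12 mm up, top of walls 26 mm up. The carrier's long side goes along the well's long side, either way round.
- tray: Steel tray 120 x 170 mm, 14 mm high, with loose tubes lying in it, fixed. Not the loading bay. Origin under its centre.
- rack: White tube rack with tubes, 52 x 140 mm, 86 mm high, loose bystander; origin under its centre.
- bottle: White bottle, 60 mm across, 150 mm high, loose bystander; origin under its centre.
- jar: Small jar, 56 mm across, 75 mm high, loose bystander; origin under its centre.
- mouse: Black computer mouse, 100 x 58 x 30 mm, loose bystander; origin under its centre.
- wipes: Cardboard box 110 x 120 x 70 mm, loose bystander; origin under its centre.
- beaker: Clear beaker, 64 mm across, 85 mm high, loose bystander; origin under its centre.

How it is judged (in metres and radians):
On the way, in this order (a step that is already met when the one before it is completed fails the run):
1. The carrier's bar has pressed the keeper open (value of joint keeper above 0.08 rad and contact force between carrier and hook above 0.5 N), for 0.1 s.
2. The carrier is off the hook, in front of its open end, and the keeper has sprung shut (x of grip in the frame of hook below -0.06 m and contact force between carrier and hook below 0.1 N and value of joint keeper below 0.08 rad), for 0.1 s.
At the end, for the whole second after the job is handed in: The carrier stands upright (within 0.05 rad) and at rest on the floor of the loading bay's well (within 3 mm of the floor's height, centre within 8 mm of the bay's, long sides parallel within 0.15 rad), released; the hook's keeper is shut (under 0.08 rad) (horizontal distance between base and dock below 0.008 m and z of base in the frame of dock between 0.009 and 0.015 m and angle between base's own z axis and vertical below 0.05 rad and angle between the y axis of base and the y axis of dock, either way round below 0.15 rad and linear speed of carrier below 0.01 m/s and contact force between the fingers and carrier below 0.1 N and value of joint keeper below 0.08 rad); the robot touches nothing.
It fails at once if The carrier is forced against the hook with more than 25 N (contact force between carrier and hook above 25 N).
It fails at once if The robot touches the hook with more than 3 N (contact force between any of the fingers, the arm and hook above 3 N).
It fails at once if The carrier is tipped by more than 0.5 rad (angle between base's own z axis and vertical above 0.5 rad).
It fails at once if The carrier is dropped (falls free faster than 0.35 m/s, some 6 mm), or held and forced against the bay with more than 60 N ((contact force between the fingers and carrier below 0.1 N and linear speed of carrier above 0.35 m/s) or (contact force between the fingers and carrier above 0.1 N and contact force between carrier and dock above 60 N)).
It fails at once if A bystander is moved by more than 30 mm (distance of any of rack, bottle, jar, mouse, wipes, beaker from where it was at the start of the episode above 0.03 m).
It also fails if it takes over 62 s, if anything falls off the work surface, if the arm or the gripper's body presses on something with over 40 N, if the wrist force passes 120 N, or if a joint passes its speed limit or range.

## Working session

There is one attempt and no reset: what is moved stays moved. The work goes in short steps, each a Python script; the robot and the scene stay as the last script left them, time stands still between calls to the robot, and variables do not carry over. Pictures are saved under pics/ and viewed, about 8 in all and at most 12, crops included, and the job is handed in when it is done.

```bash
ls; mkdir -p pics
cat > h.py <<'E'
import numpy as np, cv2
from scipy.spatial.transform import Rotation as Rot
from cell import robot, grip, kin, viewer
def pin(name,cam,n=2):
    i=viewer.camera_info(cam);R=np.array(i["R"]);t=np.array(i["t"]).ravel()
    return [(np.round(R.T@(np.array(d["at"])-t),1).tolist(),round(d["confidence"],2)) for d in viewer.pinpoint(name,cam)[:n]]
def save(cam,fn):
    im=viewer.read_camera(cam); cv2.imwrite(f"pics/{fn}.png",im[:,:,::-1]); return im
E
python3 - <<'E'
from h import *
a=save("side","side0");b=save("top","top0")
cv2.imwrite("pics/both.png",cv2.resize(np.vstack([a,b])[:,:,::-1],(560*5//7,840*5//7)))
for c in("side","top"):
    for n in("grip","bar","base","throat","hook_end","hook","dock","tray","rack","bottle","jar","mouse","wipes","beaker"):print(c,n,pin(n,c))
print(robot.observe())
E
```

```text
pics
side grip [([577.9, -192.8, 225.0], 0.9)]
side bar [([579.5, -191.4, 182.9], 0.79)]
side base [([575.4, -194.7, 18.5], 0.75)]
side throat [([579.8, -190.7, 175.4], 0.95)]
side hook_end [([548.1, -171.2, 175.8], 0.58)]
side hook []
side dock [([513.2, 64.6, 0.3], 0.73)]
side tray [([481.8, 329.7, -0.2], 0.86), ([583.6, -568.9, 0.3], 0.28)]
side rack [([728.8, 105.0, 3.1], 0.89)]
side bottle [([727.5, 105.0, 3.0], 0.23)]
side jar [([406.3, -386.1, 3.5], 0.89), ([515.6, 59.9, 1.4], 0.24)]
side mouse [([401.3, -155.4, 1.7], 0.81), ([582.2, -192.6, 173.4], 0.44)]
side wipes [([582.6, -569.2, 0.8], 0.68)]
side beaker [([384.3, -552.2, 0.6], 0.73), ([402.9, -157.1, 0.4], 0.21)]
top grip [([578.9, -190.1, 231.2], 0.59)]
top bar [([577.5, -184.0, 184.4], 0.74)]
top base [([581.3, -190.9, 22.8], 0.83), ([576.6, -188.3, 184.9], 0.59)]
top throat [([575.3, -189.4, 174.2], 0.68)]
top hook_end [([546.5, -175.0, 173.1], 0.87), ([578.1, -191.4, 231.4], 0.52)]
top hook [([547.1, -175.7, 176.6], 0.52)]
top dock [([578.7, -190.5, 170.9], 0.69), ([387.7, -550.2, -4.2], 0.3)]
top tray [([480.8, 333.
[... 252 characters left out ...]
9], 0.69)]
{'t': 1.5, 'joints': array([-1.28101686,  0.46751318, -0.01159861,  1.60270894,  0.00603036,
        1.07137803, -0.05633439]), 'joint_velocities': array([-0.0010191 , -0.00060995,  0.00035953, -0.00093244, -0.0001224 ,
        0.00048729, -0.0002224 ]), 'joint_torque': array([ 3.78173709e-04, -5.20410633e+01, -1.21524167e-02, -2.44053823e+01,
       -5.66649309e-02,  1.13589133e-02,  2.03306257e-05]), 'tcp_pos': array([212.38924851, 614.33044215, 214.58010177]), 'tcp_rot': array([ 0.26123157,  1.55489648, -0.26120082]), 'contact_force': array([-0.49788525, -0.33100705, -0.45401331]), 'wrist_torque': array([-0.00511522, -0.04725217,  0.03108   ]), 'grip_width': 0.9989180932948869}
```

View pics/side0.png

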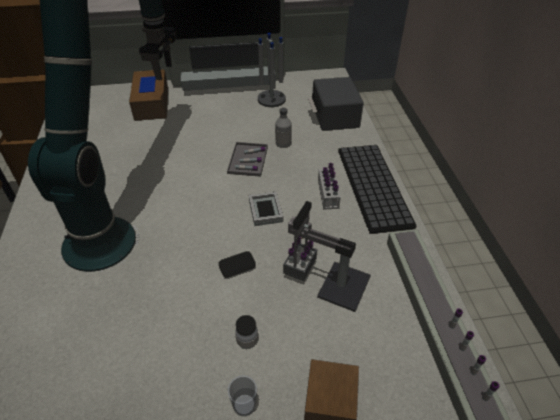

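View pics/top0.png

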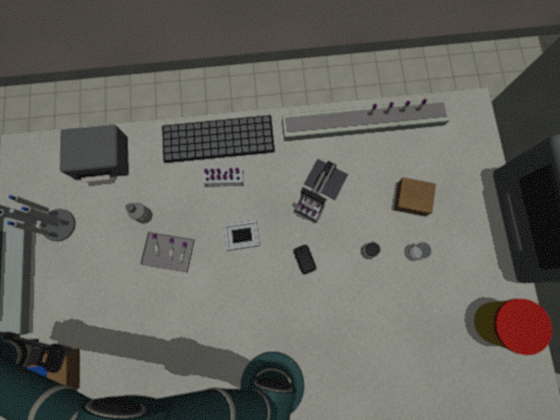

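The hook sits at about (300,240) in the side picture, with its post at (345,265). The dock is at (265,207) in the side picture and (242,236) in the top one. The "top" dock hit near the hook is false. Next I'll look at the dock and the carrier from near with the wrist camera.

```bash
cat >> h.py <<'E'
def down(a):
    x=np.array([0,0,-1.]);y=np.array([np.cos(a),np.sin(a),0]);return Rot.from_matrix(np.c_[x,y,np.cross(x,y)]).as_rotvec()
E
python3 - <<'E'
from h import *
i=viewer.camera_info("wrist");print(-np.array(i["R"]).T@np.array(i["t"]).ravel(),np.array(i["R"])[2],i["camera_matrix"])
print("tooly",Rot.from_rotvec(robot.observe()["tcp_rot"]).as_matrix()[:,1])
t=viewer.read_camera("top");
for a in(-.48,np.pi-.48):
    for p in([514,64,400],[540,-170,420],[578,-190,208]):print(a,kin.ik(p,down(a)))
q=kin.ik([430,64,400],down(np.pi/2)),kin.ik([430,64,400],down(-np.pi/2));print(q)
E
```

```text
[144.80418467 638.97611258 384.26839027] [ 0.23868788 -0.08352569 -0.96749757] [[378.76571433   0.         278.9994818 ]
 [  0.         378.76571433 208.44733253]
 [  0.           0.           1.        ]]
tooly [3.26758588e-01 9.45107837e-01 3.07396575e-05]
-0.48 [-0.77551433  0.09085653  0.6448681   1.70045694 -0.05569927  1.3687582
 -0.60144249]
-0.48 [-0.51621215  0.2322461   0.94462466  1.57036628 -0.18933501  1.4359194
 -0.03880211]
-0.48 [-0.44020718  0.55780839  0.98622757  1.76198356 -0.51640282  1.10626692
  0.23728825]
2.661592653589793 [-0.47580846  0.09260232  0.31475888  1.68442633 -0.0292236   1.36917317
  2.50513519]
2.661592653589793 [ 1.15078941  0.48148692 -1.30650233  1.47219945  0.46370305  1.53764943
  2.5213628 ]
2.661592653589793 [ 1.09394657  0.83594152 -1.3245119   1.66263088  0.83531578  1.32677356
  2.28252766]
(array([-0.65706237, -0.08768222,  0.4052243 ,  1.85307975,  0.03524278,
        1.36924802,  1.31050768]), array([-0.89782593, -0.11569561,  0.62247999,  1.86344407,  0.06870215,
        1.37274245, -1.86285466]))
```

Run:
```python
from h import *
robot.servo_line([212.4,614.3,420],feed=400)
robot.movep([540,110,330],down(-.48))
a=save("wrist","w_dock");print(pin("dock","wrist"))
s=viewer.silhouettes("dock","wrist");
i=viewer.camera_info("wrist");K,R,t=np.array(i["camera_matrix"]),np.array(i["R"]),np.array(i["t"]).ravel()
m=s[0]["mask"].astype(np.uint8);print(s[0]["confidence"],m.sum())
c=max(cv2.findContours(m,0,2)[0],key=cv2.contourArea)[:,0].astype(float)
d=(np.linalg.inv(K)@np.c_[c,np.ones(len(c))].T).T@R;o=-R.T@t
for z in(0,26):
    P=o+d*((z-o[2])/d[:,2])[:,None];print(z,cv2.minAreaRect(P[:,:2].astype(np.float32)))
robot.movep([555,-140,420],down(-.48))
b=save("wrist","w_hook")
for n in("grip","bar","throat","hook_end","hook","base"):print(n,pin(n,"wrist"))
cv2.imwrite("pics/w2.png",np.hstack([a,b])[:,:,::-1][:,::1])
cv2.imwrite("pics/w2.png",cv2.resize(np.hstack([a,b])[:,:,::-1],(800,300)))
print(robot.observe()["t"])
```

```text
[([511.5, 58.5, -4.8], 0.77)]
0.6 6283
0 ((507.92724609375, 55.94757843017578), (99.97193145751953, 126.20452117919922), 2.734227418899536)
26 ((511.285888671875, 62.17250061035156), (94.7696762084961, 119.63722229003906), 2.7342309951782227)
grip [([578.7, -190.2, 228.1], 0.89)]
bar [([578.7, -192.7, 175.9], 0.84)]
throat [([577.6, -192.0, 174.6], 0.95)]
hook_end [([547.0, -172.6, 173.5], 0.75)]
hook [([577.2, -192.1, 179.7], 0.31)]
base []
5.925
```

View pics/w2.png

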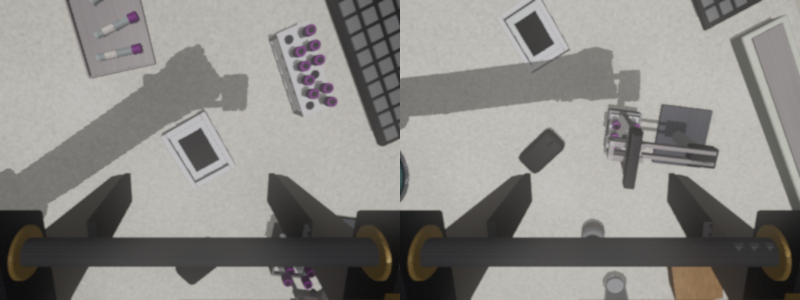

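The left half shows the dock at about (200,147), nearly square to the world axes. In the right half the black grip runs from (635,100) to (628,187). I'll fit the yaw from the grip's dark outline, then check it from near.

```bash
cat >> h.py <<'E'
def plane(px,i,z):
    K,R,t=np.array(i["camera_matrix"]),np.array(i["R"]),np.array(i["t"]).ravel()
    d=(np.linalg.inv(K)@np.c_[px,np.ones(len(px))].T).T@R;o=-R.T@t
    return (o+d*((z-o[2])/d[:,2])[:,None])[:,:2].astype(np.float32)
def griprect(im,i,seed,lo,th=60,w=30,h=75):
    g=im.max(2);m=(g<th).astype(np.uint8);k=np.zeros_like(m);x,y=seed;k[y-h:y+h,x-w:x+w]=1;m&=k
    m=cv2.morphologyEx(m,cv2.MORPH_OPEN,np.ones((5,5),np.uint8))
    n,l,s,c=cv2.connectedComponentsWithStats(m);b=1+np.argmax(s[1:,4]);px=np.argwhere(l==b)[:,::-1].astype(float)
    return cv2.minAreaRect(plane(px,i,lo)),s[b]
E
python3 - <<'E'
from h import *
i=viewer.camera_info("wrist");im=viewer.read_camera("wrist")
for th in(40,50,60,70):print(th,griprect(im,i,(322,220),239,th))
c=im[120:290,260:510,::-1];cv2.imwrite("pics/crop.png",cv2.resize(c,None,fx=3,fy=3,interpolation=2)*1)
E
```

```text
Traceback (most recent call last):
  File "h.py", line 18, in griprect
    n,l,s,c=cv2.connectedComponentsWithStats(m);b=1+np.argmax(s[1:,4]);px=np.argwhere(l==b)[:,::-1].astype(float)
                                                    ~~~~~~~~~^^^^^^^^^
ValueError: attempt to get argmax of an empty sequence
```

Run:
```python
from h import *
i=viewer.camera_info("wrist");im=viewer.read_camera("wrist")
c=im[120:290,260:510,::-1];cv2.imwrite("pics/crop.png",cv2.resize(c,None,fx=3,fy=3,interpolation=2)*1)
print(im[190:240:10,300:345:4].max(2))
for th in(48,52,56,60,64,70):
    try:print(th,griprect(im,i,(322,205),239,th))
    except Exception as e:print(e)
```

```text
[[ 99 103 114  75  84  66  77  76  73  68 175 188]
 [169 167 166 163 103  62  80  79  77  83 123 142]
 [ 98  92  88  86  78  71  81  77  75 152 172 181]
 [163 163 164 120  71  79  81  77  79 157 168 171]
 [188 191 164  88  71  83  79  79 136 188 191 188]]
attempt to get argmax of an empty sequence
attempt to get argmax of an empty sequence
attempt to get argmax of an empty sequence
attempt to get argmax of an empty sequence
64 (((598.5220947265625, -156.24327087402344), (8.593878746032715, 12.507840156555176), 62.57445526123047), array([323, 178,  14,  10, 114], dtype=int32))
70 (((598.3043212890625, -156.67999267578125), (11.466119766235352, 14.452367782592773), 62.5727424621582), array([322, 177,  16,  13, 163], dtype=int32))
```

View pics/crop.png

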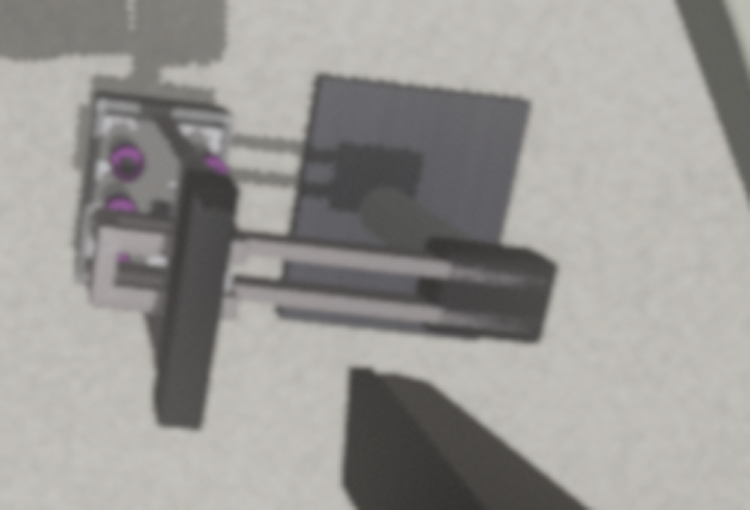

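The crop shows the top face of the grip, with corners at about (188,203), (233,208), (203,428) and (157,423). The arm runs right to the post at (490,290). I'll convert these and cross-check against the arm's edges.

Run:
```python
from h import *
i=viewer.camera_info("wrist")
f=lambda c,z:plane(np.array(c)/3.+[260,120],i,z)
g=f([(188,203),(233,208),(203,428),(157,423)],239);print(g,g.mean(0))
e=lambda v:np.degrees(np.arctan2(v[1],v[0]))
print("len",np.linalg.norm(g[3]-g[0]),np.linalg.norm(g[2]-g[1]),np.linalg.norm(g[1]-g[0]),"yaw",e(g[0]-g[3])-90,e(g[1]-g[2])-90,e(g[1]-g[0]))
a=f([(240,237),(430,257),(240,290),(420,318)],175);print("arm",e(a[1]-a[0]),e(a[3]-a[2]))
b=f([(320,75),(528,98),(280,312),(480,338)],3);print("plate",e(b[1]-b[0]),e(b[3]-b[2]))
```

```text
[[ 590.64136 -157.94804]
 [ 602.5152  -165.92294]
 [ 561.9732  -228.75584]
 [ 549.22284 -220.13246]] [ 576.08813 -193.18982]
len 74.71543 74.777176 14.303394 yaw -33.665977 -32.831528 -33.88673
arm -33.58957 -36.573147
plate -33.663002 -35.129066
```

Yaw comes to about -33.6° from four independent edges, and the grip centre to about (578.5,-190.5), which agrees with the networks. I'll grasp there.

```bash
cat >> h.py <<'E'
A=np.radians(-33.6);HX=np.array([np.cos(A),np.sin(A),0]);HY=np.array([-np.sin(A),np.cos(A),0])
def F(): 
    o=robot.observe();f=o["contact_force"];return np.round([f@HX,f@HY,f[2]],2),np.round(o["tcp_pos"],1),np.round(o["wrist_torque"],2),round(o["t"],2)
E
python3 - <<'E'
from h import *
robot.movep([578.5,-190.5,300],down(A))
robot.servo_line([578.5,-190.5,212],feed=90);robot.hold(.2);print(F())
grip(0.0,20);print(F());grip(0.0,55);robot.hold(.2);print(F(),robot.observe()["grip_width"])
p=robot.observe()["tcp_pos"]
for k in(0.8,1.6):
    robot.servo_line([578.5,-190.5,212+k],feed=20);robot.hold(.1);print(F())
save("side","s1")
print(pin("grip","side"),pin("base","side"),robot.observe()["t"])
E
```

```text
(array([-0.56, -0.09,  0.21]), array([ 578.8, -190.6,  212.5]), array([-0.  ,  0.07,  0.02]), 7.94)
(array([ 2.43,  0.13, -0.81]), array([ 578.7, -190.6,  212. ]), array([-0.24, -0.11, -0.03]), 9.07)
(array([ 2.62, -0.34, -0.92]), array([ 578.7, -190.6,  212.1]), array([-0.29, -0.35, -0.04]), 9.49) 0.17028567624832502
(array([-0.2 ,  0.75, -5.6 ]), array([ 577.8, -190.1,  212.2]), array([-0.05,  0.11,  0.  ]), 9.84)
(array([-0.23,  0.33, -4.1 ]), array([ 578.4, -190.5,  213.5]), array([-0.11,  0.09, -0.01]), 10.19)
[([575.6, -191.5, 228.7], 0.68)] [([575.7, -191.1, 25.2], 0.94), ([479.3, 326.4, 1.2], 0.57)] 10.3417
```

Firmly gripped: opening 15.7 mm, and the full 4.1 N weight is carried. Next I'll press back and feel for the horns.

```bash
cat > push.py <<'E'
from h import *
b=np.array([578.5,-190.5,213.4]);k=0
while k<27:
    k+=1; robot.servo_line(b+k*HX,feed=25);robot.hold(.12);f,p,w,t=F()
    print(k,f,np.round([(p-b)@HX,(p-b)@HY],1),p[2],w,t)
    if f[0]<-8 or abs(f[1])>8 or abs(f[2]+4.1)>6:break
E
python3 push.py
```

```text
1 [ 0.5  -0.07 -5.24] [ 1.  -0.1] 213.4 [-0.05  0.11  0.02] 10.71
2 [-0.76  0.01 -4.26] [1.9 0.1] 213.3 [ 0.08  0.3  -0.02] 11.07
3 [-2.65 -0.93 -3.25] [2.7 0.1] 213.3 [0.35 0.66 0.01] 11.44
4 [-1.68  0.57 -4.88] [ 4. -0.] 213.4 [ 0.33  0.71 -0.02] 11.81
5 [-3.19 -0.12 -4.1 ] [4.9 0. ] 213.3 [ 0.38  0.74 -0.01] 12.18
6 [-2.56  0.32 -3.99] [ 5.9 -0. ] 213.3 [0.42 0.84 0.03] 12.54
7 [-2.95 -0.02 -5.57] [ 6.9 -0. ] 213.3 [ 0.42  0.92 -0.01] 12.91
8 [-3.85  0.01 -5.82] [7.8 0. ] 213.2 [0.48 1.07 0.03] 13.28
9 [-6.22 -0.03 -3.74] [ 8.1 -0. ] 213.2 [ 0.79  1.52 -0.03] 13.64
10 [-8.35  0.45 -2.39] [8.4 0. ] 213.2 [ 1.07  2.05 -0.07] 14.01
```

The horns met at about 8 mm: force and moment rise together there and travel stops. I'll back off about 1 mm and lift straight up, watching the forces.

```bash
cat > lift.py <<'E'
from h import *
import sys
b=np.array([578.5,-190.5,213.4])
robot.servo_line(b+7.4*HX,feed=20);robot.hold(.15);print(F())
for h in list(range(3,33,3)):
    q=b+7.4*HX;q[2]+=h;robot.servo_line(q,feed=40);f,p,w,t=F();print(h,f,np.round([(p-b)@HX,p[2]],1),w,t)
    if abs(f[2]+4.3)>5 or abs(f[0])>9: print("STOP");sys.exit()
robot.hold(.1);print(F());save("side","s2");save("wrist","w3")
E
python3 lift.py
```

```text
(array([-3.37, -0.48, -4.52]), array([ 584.8, -194.6,  213.4]), array([ 0.51,  1.02, -0.06]), 14.44)
3 [-4.18 -0.85 -2.92] [  7.9 217. ] [ 0.48  1.01 -0.09] 14.69
6 [-4.14 -0.58 -2.43] [  7.9 220. ] [ 0.5   1.   -0.02] 14.94
9 [-2.91 -0.21 -2.68] [  7.9 222.9] [ 0.36  0.79 -0.03] 15.19
12 [-2.21 -0.11 -2.88] [  7.9 225.8] [ 0.23  0.57 -0.03] 15.44
15 [-1.82 -0.58 -2.83] [  7.8 228.8] [0.19 0.53 0.  ] 15.69
18 [-0.61  0.12 -3.85] [  8.3 231.9] [-0.03  0.1  -0.04] 15.94
21 [ 0.56 -0.24 -4.76] [  7.8 234.7] [-0.01  0.15 -0.01] 16.19
24 [-0.19  0.24 -4.76] [  7.6 237.7] [-0.02  0.12 -0.05] 16.44
27 [-0.86  0.36 -4.53] [  7.6 240.7] [-0.02  0.09 -0.02] 16.69
30 [ 0.02 -0.76 -4.93] [  7.6 243.6] [-0.09  0.16 -0.04] 16.94
(array([-0.3 ,  0.15, -4.93]), array([ 584.6, -194.6,  243.4]), array([-0.06,  0.2 , -0.02]), 17.04)
```

Run:
```python
from h import *
import sys
b=np.array([578.5,-190.5,213.4])
for k in(7.4,0,-10,-20,-30,-50,-80,-115):
    q=b+k*HX;q[2]+=33;robot.servo_line(q,feed=70);f,p,w,t=F();print(k,f,p,w,t)
    if abs(f[0])>6 or abs(f[2]+4.5)>4: print("STOP");sys.exit()
robot.hold(.3);save("side","s3");print(pin("grip","side"),pin("base","side"),F())
p=F()[1];robot.servo_line([p[0],p[1],320],feed=200)
robot.hold(.2)
print(viewer.camera_info("side")["camera_matrix"])
a=save("side","s4");
for n in("grip","base","dock"):print(n,pin(n,"side"))
save("wrist","w4");print(pin("base","wrist"),pin("dock","wrist"),F())
```

```text
7.4 [ 0.28  0.93 -5.22] [ 584.8 -194.7  246.7] [-0.03  0.1   0.01] 17.39
0 [ 1.03  0.03 -3.96] [ 578.1 -190.1  246.4] [-0.08  0.04 -0.01] 17.65
-10 [ 0.25  0.08 -4.1 ] [ 570.  -184.6  246.5] [-0.08  0.06  0.04] 17.94
-20 [ 0.54 -0.26 -3.72] [ 561.8 -179.2  246.5] [-0.05 -0.01 -0.04] 18.23
-30 [ 0.78 -0.17 -4.66] [ 553.4 -173.6  246.4] [-0.13  0.05 -0.01] 18.52
-50 [ 0.3  -0.31 -5.01] [ 536.9 -162.5  246.6] [-0.06  0.05  0.04] 18.96
-80 [ 0.35 -0.37 -4.79] [ 512.1 -146.   246.7] [-0.06  0.09 -0.02] 19.53
-115 [ 0.16 -0.86 -4.44] [ 483.  -126.8  246.7] [-0.07  0.09 -0.01] 20.18
[([483.0, -129.2, 258.0], 0.86)] [([483.5, -131.3, 56.7], 0.56), ([582.0, -570.2, 2.7], 0.55)] (array([ 0.1 ,  0.37, -4.48]), array([ 482.7, -127. ,  246.3]), array([-0.05,  0.1 , -0.04]), 20.63)
[[462.45646487   0.         287.33372724]
 [  0.         462.45646487 208.60216521]
 [  0.           0.           1.        ]]
grip [([481.0, -128.7, 329.7], 0.66)]
base [([479.7, -128.2, 127.4], 0.57)]
dock [([514.7, 62.7, -0.5], 0.67)]
[] [([515.6, 62.5, -2.6], 0.57)] (array([ 1.02,  0.79, -5.02]), array([ 482.7, -127. ,  319.8]), array([-0.06,  0.04, -0.02]), 21.7)
```

It's off the hook with no snag; grip z in the picture (258) matches the tool. Next I'll look down on the dock from beside it, with the carrier at the final yaw.

Run:
```python
from h import *
robot.movep([514,-40,320],down(.05));robot.hold(.4)
i=viewer.camera_info("wrist");im=save("wrist","w5");print(pin("dock","wrist"),pin("grip","wrist"),pin("base","wrist"),F())
import pickle;pickle.dump(i,open("i5.pkl","wb"))
K,R,t=np.array(i["camera_matrix"]),np.array(i["R"]),np.array(i["t"]).ravel()
def pr(X):
    v=K@(R@np.array(X)+t);return v[:2]/v[2]
c=pr([514,62,20]);print(c,-R.T@t)
x,y=c.astype(int);x0,y0=max(x-110,0),max(y-105,0)
cv2.imwrite("pics/w5c.png",cv2.resize(im[y0:y0+200,x0:x0+220,::-1],None,fx=3,fy=3,interpolation=2)*1);print(x0,y0)
```

```text
[([512.4, 61.9, -2.7], 0.55)] [([511.5, -40.3, 334.9], 0.97)] [] (array([-0.24, -0.59, -4.34]), array([514. , -40.1, 320. ]), array([-0.07,  0.09, -0.01]), 22.82)
[283.98139766  82.75300936] [510.1304409   31.99307255 489.78805076]
173 0
```

View pics/w5c.png

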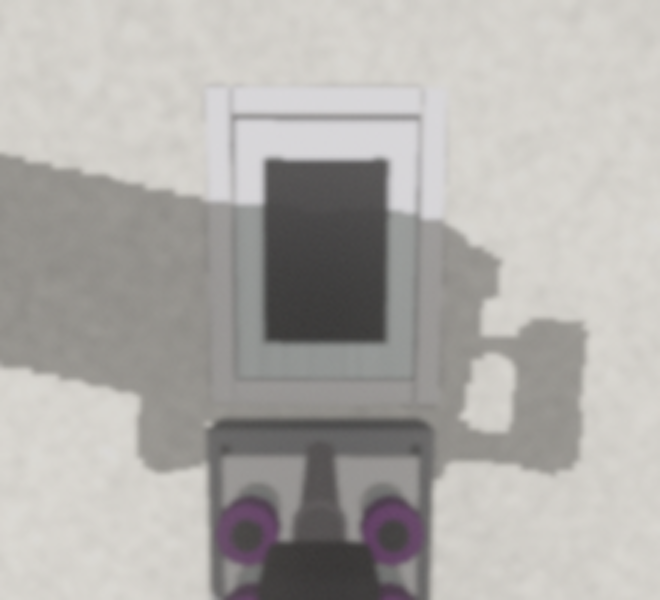

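The well's inner edges are at crop x 234 to 419 and y 117 to 379. Its dark floor pad spans 264–387 by 159–341, and the edges run parallel to the carrier's edges in the picture.

Run:
```python
from h import *
import pickle;i=pickle.load(open("i5.pkl","rb"))
f=lambda c,z:plane(np.array(c)/3.+[173,0],i,z)
e=lambda v:np.degrees(np.arctan2(v[1],v[0]))
for n,c,z in(("well",[(234,117),(419,117),(419,379),(237,379)],26),("well",[(234,117),(419,117),(419,379),(237,379)],12),("pad",[(265,160),(387,160),(386,341),(265,341)],12),("outer",[(208,86),(444,88),(440,402),(210,404)],26)):
    g=f(c,z);print(n,z,g.mean(0),"size",np.linalg.norm(g[1]-g[0]),np.linalg.norm(g[3]-g[0]),"ang",e(g[1]-g[0]),e(g[2]-g[3]),e(g[0]-g[3])-90,e(g[1]-g[2])-90)
# held carrier: tray top rim edge near camera at z ~ base+42
b=320+14-207+1
g=f([(208,425),(432,425)],b+42);print("tray edge",g,g.mean(0),np.linalg.norm(g[1]-g[0]),e(g[1]-g[0]))
```

```text
well 26 [511.81207   60.256992] size 69.85737 96.79027 ang 2.8017957 2.8155096 2.4447098 4.107338
well 12 [511.86285  61.11017] size 71.96609 99.71199 ang 2.8017929 2.81551 2.4447174 4.1073456
pad 12 [511.2663    60.855152] size 47.88506 68.931816 ang 2.803937 2.8134236 2.1330948 3.3582153
outer 26 [511.09088   60.718334] size 88.56939 117.39044 ang 2.3538823 3.3067954 1.7942429 3.6343994
tray edge [[480.50565     4.030906 ]
 [542.7252      7.0936365]] [511.61542    5.562271] 62.29491 2.818084
```

The dock centre comes out at (511.6,60.6) with yaw 2.8°. The held tray, measured in the same picture, agrees with the TCP to within 1 mm. I'll move over the dock, lower to just above the walls and check.

Run:
```python
from h import *
import pickle
o=down(.049)
robot.movep([511.7,60.5,300],o);robot.servo_line([511.7,60.5,226],feed=100);robot.hold(.3);print(F())
i=viewer.camera_info("wrist");pickle.dump(i,open("i6.pkl","wb"));im=save("wrist","w6")
s=save("side","s6");print(pin("base","side"),pin("dock","side"))
cv2.imwrite("pics/w6c.png",np.hstack([cv2.resize(im[0:250,150:420,::-1],(560,518)),cv2.resize(s[150:260,230:300,::-1],(240,377)) if 0 else cv2.copyMakeBorder(cv2.resize(s[130:250,235:295,::-1],(240,480),interpolation=2),0,38,0,0,0)]))
```

```text
(array([ 0.94,  0.37, -5.21]), array([511.9,  60.6, 226.4]), array([-0.1 ,  0.08,  0.02]), 24.5)
[([508.4, 59.6, 39.4], 0.72)] [([514.2, 59.3, 2.1], 0.72), ([581.5, -193.4, 176.3], 0.16)]
```

View pics/w6c.png

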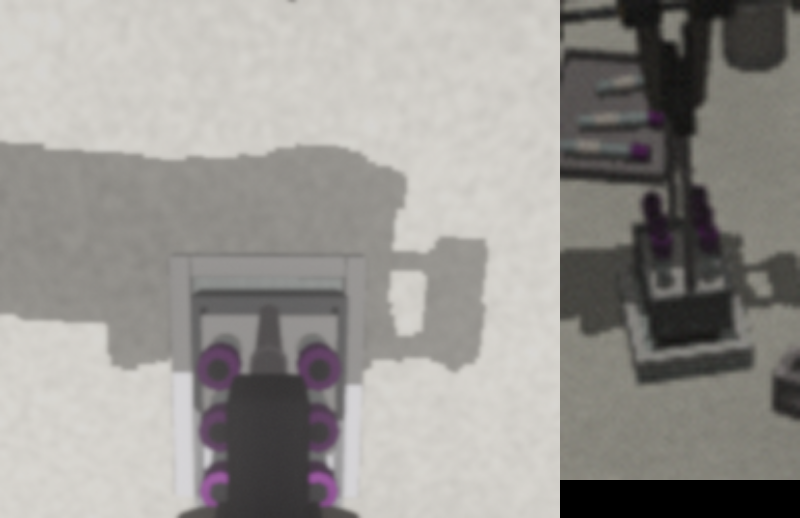

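The tray sits over the walls: tray rim at x 194 to 346 (y 293), wall outer edges at 170 to 364, wall's far edge at y 255 and inner edge at about 290. I'll convert that to an offset.

Run:
```python
from h import *
import pickle;i=pickle.load(open("i6.pkl","rb"))
f=lambda c,z:plane(np.array(c)/2.074+[150,0],i,z)
u=np.array([np.cos(.049),np.sin(.049)]);v=np.array([-u[1],u[0]]);c=np.array([511.7,60.5])
for n,p,z in(("outer",[(170,255),(364,257)],26),("inner",[(190,290),(345,290)],26),("rim",[(194,293),(346,293)],76)):
    g=f(p,z)-c;print(n,"u",g@u,"mid",(g@u).mean(),"v",g@v)
```

```text
outer u [-45.20475481  44.03313712] mid -0.58580884732622 v [59.70325608 58.83503   ]
inner u [-36.40013232  35.67190292] mid -0.36411470427063364 v [43.82064982 43.8467244 ]
rim u [-29.91821705  31.26877154] mid 0.6752772440824142 v [46.52313801 46.54541274]
```

Only about 1 mm off in each direction. I'll correct that and lower while feeling for the floor.

Run:
```python
from h import *
xy=[510.7,59.8]
robot.servo_line(xy+[226],feed=30);robot.servo_line(xy+[214],feed=40);robot.hold(.15);print(F())
z=214
while z>198:
    z-=1;robot.servo_line(xy+[z],feed=25);robot.hold(.12);f,p,w,t=F();print(z,f,p,w,t)
    if f[2]>-1 or np.hypot(*f[:2])>6:break
save("side","s7");print(pin("base","side"))
```

```text
(array([ 0.69,  0.64, -4.16]), array([510.9,  59.8, 214.1]), array([-0.02,  0.07,  0.04]), 25.55)
213 [-0.23  0.09 -4.36] [510.7  59.8 213. ] [-0.1   0.07  0.02] 25.92
212 [-0.75  0.15 -3.79] [510.7  59.8 212. ] [-0.1   0.1   0.02] 26.28
211 [-0.44 -0.47 -4.19] [510.7  59.8 211. ] [-0.09  0.02  0.05] 26.65
210 [-0.79  0.42 -4.45] [510.7  59.8 210. ] [-0.05  0.05 -0.03] 27.02
209 [-0.01  0.24 -5.  ] [510.7  59.8 209. ] [-0.02  0.07 -0.02] 27.38
208 [ 0.19  0.97 -5.44] [510.7  59.8 208. ] [-0.09  0.05 -0.03] 27.75
207 [ 0.55  0.19 -3.81] [510.7  59.8 207. ] [-0.02  0.1   0.02] 28.12
206 [ 1.11  0.19 -4.48] [510.7  59.8 206. ] [-0.08  0.05 -0.01] 28.48
205 [ 0.05 -0.18 -5.25] [510.7  59.8 205. ] [-0.11  0.07  0.03] 28.85
204 [ 0.71  0.09 -1.73] [511.   59.9 204.2] [-0.01 -0.05 -0.03] 29.22
203 [-0.37 -0.63  5.78] [511.5  59.9 204.1] [-0.08  0.46 -0.02] 29.58
[([509.8, 56.0, 10.8], 0.66)]
```

It met the floor at the expected height (TCP 204.2, predicted 204.5) with no side force. Release and withdraw.

Run:
```python
from h import *
robot.servo_line([511,59.8,204],feed=20);robot.hold(.1);print(F())
grip(0.0,8);robot.hold(.1);grip(0.5);robot.hold(.2);print(F())
robot.servo_line([511,59.8,330],feed=80);robot.hold(.3);print(F())
robot.servo_line([511,-20,330],feed=150);robot.hold(.2)
a=save("wrist","w8");b=save("side","s8");print(pin("base","wrist"),pin("dock","wrist"),pin("grip","wrist"),pin("grip","side"),pin("base","side"),pin("keeper","side"),viewer.pinpoint("throat","side")[:1],F())
cv2.imwrite("pics/fin.png",np.hstack([cv2.resize(a[:,100:460,::-1],(400,467)),cv2.resize(b[150:325,225:375,::-1],(400,467),interpolation=2)]))
```

```text
(array([-0.01,  0.31,  1.59]), array([511.2,  59.8, 204.1]), array([-0.03,  0.2 ,  0.04]), 30.03)
(array([-0.07,  0.2 ,  0.16]), array([511. ,  59.8, 204. ]), array([-0.07,  0.04,  0.02]), 31.16)
(array([-0.55,  0.29,  0.35]), array([510.9,  59.8, 329.9]), array([-0.08,  0.07, -0.02]), 33.18)Traceback (most recent call last):
  File "<stdin>", line 6, in <module>
  File "h.py", line 6, in pin
    return [(np.round(R.T@(np.array(d["at"])-t),1).tolist(),round(d["confidence"],2)) for d in viewer.pinpoint(name,cam)[:n]]
                                                                                               ~~~~~~~~~~~~~~~^^^^^^^^^^
ValueError: it knows: bar, base, beaker, bottle, dock, grip, hook, hook_end, jar, mouse, rack, throat, tray, wipes
```

Run:
```python
from h import *
a=save("wrist","w9");b=save("side","s9");print(pin("base","wrist"),pin("dock","wrist"),pin("grip","wrist"),pin("grip","side"),pin("base","side"),F())
cv2.imwrite("pics/fin.png",np.hstack([cv2.resize(a[:,100:460,::-1],(400,467)),cv2.resize(b[150:325,225:375,::-1],(400,467),interpolation=2)]))
```

```text
[] [] [([511.6, 58.7, 222.8], 0.6)] [([510.9, 57.5, 215.0], 0.8)] [([510.5, 58.2, 11.5], 0.67), ([408.7, -388.9, -1.0], 0.6)] (array([-0.05,  0.16,  0.26]), array([511., -20., 330.]), array([-0.08,  0.04, -0.04]), 34.77)
```

View pics/fin.png

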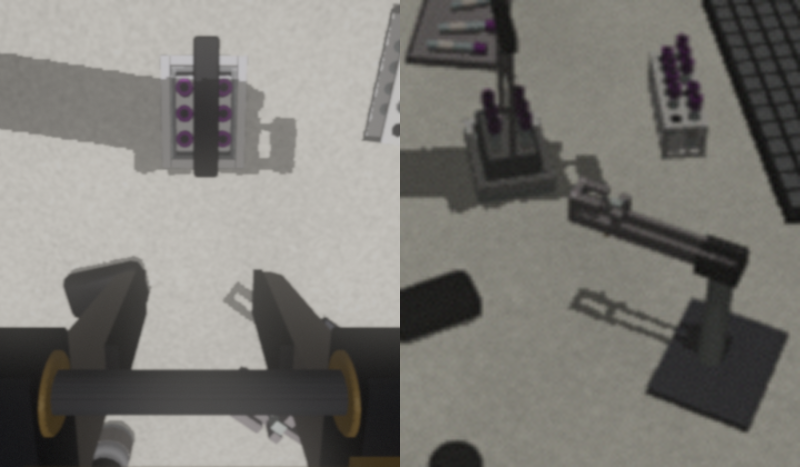

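The carrier stands upright in the well: left half, tray at about (204,117), centred between the walls. The gripper is clear of it. In the right half the hook is empty at (600,205) and the bystanders are where they were. I'm handing in.

```bash
python3 -c "
from h import *
print(robot.job_done(),robot.observe()['t'])"
```

```text
the job is handed in; nothing more can be done
the job is handed in; nothing more can be done
```

The carrier is off the hook and standing upright in the loading bay's well, released. I handed the job in at about 35 s of the 62 s allowed; no verdict was reported.

- **Off the hook:** I took the carrier by its black grip and pressed the keeper back until I felt the horns, about 8 mm in, at no more than 8.4 N. I then backed off about 1 mm, lifted about 32 mm and drew the carrier 115 mm out in front without a snag.
- **Into the bay:** The floor met the carrier at TCP height 204.2 mm, against about 204.5 mm predicted. The highest floor reading was about 10 N and there was no notable side force.
- **Last checks:** The final wrist picture shows the tray centred in the well. The side network put the base at (510.5, 58.2, 11.5), against my dock estimate of (511.6, 60.6) and a floor height of 12 mm. Outside forces on the tool were near zero, and the bystanders in view looked unmoved.
- **Disagreed or not confirmed:**
  - The side network placed the grip's centre at z 215 instead of the expected 219, within its stated error.
  - Neither base nor dock was found in the last wrist picture.
  - The networks do not know the keeper, so I only inferred it had sprung shut: its push on the bar went to zero during the lift.

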